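Level the pantry riser and hold the spirit level down

TASK

Level this little pantry shelf. First turn the black bar dial on its left post until the dial's nose points at the long mark on its scale, which sets the height of that end; then turn the round fluted wheel on the right post until the bubble of the spirit level lying on the shelf rests between the two lines of its vial. Finish by pressing the spirit level down onto the shelf with gentle, steady pressure on its solid top near the middle of its length, touching neither knob, and stay there: the program ends while still pressing, with dial on its mark and bubble between the lines, and the mug, jar and bowl left alone.

Things in the scene. Friction and masses are not known exactly. Their poses are not given: they have to be found in the camera images.
- stand: the riser's two threaded steel posts, fixed. Origin on the counter midway between them; y axis along the board towards the dial's end (+y, the left one), z up. The dial's axis is vertical at y = +170 mm, the wheel's at y = -170 mm, x = 0.
- board_mid (a point): middle of the top of the riser's white board, 150 x 440 x 18 mm, its top about 100 mm above the counter (+-5 mm as it is adjusted). It sits on rubber feet and gives about 0.12 mm per newton pressed on it, at most 8 mm.
- dial: black bar 46 mm long, 15 wide, from 120 to 150 mm above the counter; origin on its axis at 115 mm, grip it 22 mm higher; x axis along the bar to its nose (white line on that end's top), z up. Turns either way about the vertical, stays put (0.12 Nm friction). Clockwise from above raises the board's left end, bubble to the left 9 mm/rad. Flat scale disc below it: radius 42 mm, top at 114 mm.
- dial_nose (a point): the tip of the dial's nose, low at one end of the bar, 33 mm from the dial's axis
- mark (a point): where the nose must point: the long thick mark of the dial's scale, at the same 33 mm from the dial's axis, on the side away from the robot. It is 4.5 mm wide and runs out onto a small tab that juts from the round disc; the other ticks are short and thin. At the start the nose is 0.5 to 1.6 rad clockwise of it, seen from above.
- wheel: the levelling foot's wheel, round, black, fluted, 46 mm across, from 113 to 143 mm above the counter; origin on its axis at 112 mm, grip it 22 mm higher. Turns either way about the vertical, stays put (0.12 Nm friction). Clockwise from above raises the board's right end: bubble to the right (-y) 9 mm/rad. Once the dial is set it needs 0.5 to 1.7 rad clockwise.
- level: spirit level, loose, lying along the board: 172 mm long (its y axis, towards the dial's end), 26 wide, 32 tall, 0.3 kg. Origin at the centre of its underside. From y = -80 to +17 mm it is solid with a flat top, to press on; beyond lies the clear vial, 46 mm of it seen between black plugs, with a white bubble 14 mm long and two black lines 23 mm apart.
- press_spot (a point): on the solid block's flat top, at the middle of the spirit level's length (y = -5 mm of the level), 32 mm above its underside: the place to press; pressing far from it tips the bubble a little
- bubble (a joint): place of the bubble along the vial in m: 0 is midway between the lines, positive towards the level's +y (the dial's end), which then is the higher end; -0.015 and 0.015 are the ends of the vial. It takes about 2 seconds to settle, and starts at the +y end.
- mug: bystander: white mug, 80 mm across, 90 mm tall, origin under its centre
- jar: bystander: glass jar with wooden cap, 84 mm across, 130 mm tall, origin under its centre
- bowl: bystander: white bowl standing under the board, 110 mm across, 45 mm tall, origin under its centre
There are look-alikes about, which are no part of the job. What is shaped like the level but green or orange is not meant.

How it is judged:
By the outcome, as a careful person would: the job done as asked, in the order asked, and still so for the second after the job is handed in, while the arm keeps its last pose, push and grip.
It also fails if it takes over 58 s, if anything falls off the work surface, if the arm or the gripper's body presses on something with over 40 N, if the wrist force passes 120 N, or if a joint passes its speed limit or range.

ROBOT

A 6-joint arm with a two-finger parallel gripper is mounted at the origin on the work surface. World frame = base frame: x ahead of the robot, y to its left, z up, the work surface at z = 0. Lengths are in mm, angles in rad, forces in N, time in s.
With the tool pointing down it reaches from about 350 to 975 mm from the base axis. Payload 7.1 kg.
Tool frame: the origin (TCP) lies at the centre of the arm's flange, where the gripper is bolted on; the fingertips stand 182 mm ahead of it and the grasp point (between the pads) lies 163 mm ahead of it; x points along the fingers, y is the direction in which the jaws open and shut, and the axes are right-handed (so a half turn about x gives the same grasp; the last joint's range is limited). The gripper opens to 88 mm and grips with 3 to 60 N. Pads are 20 mm wide; open, the fingers measure 115 mm over their backs; the gripper's body (75 mm by 178 mm) begins 61 mm behind the grasp point.
Start: joints at [-1.175, 0.423, 1.63, -0, 1.089, -0.019], TCP at [251.895, -571.975, 404.675] pointing down, gripper open.
Joint ranges: [-3, 3], [-0.9, 2.11], [0.09, 2.58], [-1.31, 4.45], [0.11, 2.69], [-2.54, 2.54]. Speed limits (rad/s): [2.39, 2.39, 3.01, 3.14, 3.14, 3.14].

INTERFACE

Orientations are given as a rotation vector (axis times angle).
In Python, from workcell import readout, viewer, workorder, models gives the robot as it stands. The module is installed in compiled form; this text tells all that it offers.
- The arm moves only by the tool apply_moves, never from a script. Its argument "commands" is a list that holds one entry, the list of rows, each a list of 4 numbers: the shift along the world's x, y, z in m, then the turn about the world's z in rad. A call has 1 to 8 rows; each row is the pose to reach, as a shift and turn from the pose commanded when the call began; what a row does not reach only later rows make up. A row lasts 1/8 s, in which the tool goes at most 62.5 mm and 10.7 degrees, less where a joint would pass 70% of its speed; a pose out of reach is approached as far as the arm can. A call with a gripper value outside its range is refused whole. "gripper" is the finger opening in m, from 0 to 0.0878, set as the call begins (left out, the last holds). The fingers move at their own pace and stop on an object; the grip force is fixed at half the most. Time passes only in rows, so rows that repeat a pose let the fingers close. It gives the time, the measured TCP pose, the force and the opening at its end, in the units of the state.
- readout.get_obs(): the state, without advancing time (a new reading comes with each control period).
- viewer.get_image(name): name is "side" or "top"; returns a dict with "color" (384x512x3 uint8, red, green, blue), "vertical_fov" (degrees; the focal length in pixels is half the picture's height over the tangent of half this angle, whatever the lens; pixels are square), "cx", "cy" (the principal point, pixels), "rvec" (rotation vector, rad) and "tvec" (3), from world to camera coordinates, as OpenCV has them. Camera axes: x right, y down, z forward; pixel columns grow to the right and rows downward; lengths in mm; the calibration is good to about 2 mm. A picture is of the moment at which its call begins. There is no depth.
- workorder.close_job(): hands the job in, once; it reports no verdict.
Trained networks look in the newest picture that a camera, given by its name, has taken for a name from the list of things; names that differ only in an ending like _2 or _b are one class to them, and where a whole thing is asked for, a point or a joint stands for the part that bears it (a point fixed in the world has none). Each returns a list of dicts, best first, with "conf" (0 to 1); they miss things now and then, are a little off and sometimes report something else, mostly with a low value. They report only what shows in the picture. A call takes as long as a camera call. They do not tell look-alikes from the thing itself.
- models.search_frame(camera, label): "position" ([x, y, z] in mm, in world coordinates, good to about 4 mm: the middle of the surface that is visible of it).
- models.place_of(camera, label): "position" ([x, y, z] in mm, in world coordinates, good to about 4 mm: a listed point, or the origin of a listed thing).
The state is a dict: "t": time; "qpos": joint angles; "qvel": joint speeds; "joint_torque": joint torques, N m; "ee_pos": TCP position; "orientation": TCP orientation; "ft_force": force on the tool from outside, world axes, zero at the start; "moment": the same for the moment, N m; "width": finger opening in mm.
Only numpy, scipy, OpenCV 4.12 (cv2) and the standard library are available. Lean on these libraries where they do the work, as an engineer would, in place of code of your own. Each camera call takes 0.05 s, during which the arm holds its last target.

## Working session

There is one attempt and no reset: what is moved stays moved. The work goes in short steps, Python scripts to look and compute and a tool call to move; the robot and the scene stay as the last step left them, time stands still between calls to the robot, and variables do not carry over. Pictures are saved under pics/ and viewed, and the job is handed in when it is done.

Besides the shell and the picture viewer there is one more tool, called after "Emit:" as name(argument=value, ...) on one line, values as JSON. apply_moves: Moves the arm, as the interface text tells. Its arguments: {"type":"object","properties":{"commands":{"type":"array","items":{"type":"array","items":{"type":"array","items":{"type":"number"}}}},"gripper":{"type":"number"}},"required":["commands"]}

```bash
mkdir -p pics; cat > h.py <<'E'
import numpy as np,cv2
from workcell import readout,viewer,workorder,models
def img(n,f=None):
    d=viewer.get_image(n)
    if f: cv2.imwrite('pics/'+f,d['color'][:,:,::-1])
    return d
def K(d):
    f=192/np.tan(np.radians(d['vertical_fov'])/2); return np.array([[f,0,d['cx']],[0,f,d['cy']],[0,0,1.]])
def proj(d,p): return cv2.projectPoints(np.array(p,float).reshape(-1,1,3),np.array(d['rvec'],float),np.array(d['tvec'],float),K(d),None)[0].reshape(-1,2)
def back(d,uv,z):
    R=cv2.Rodrigues(np.array(d['rvec'],float))[0];t=np.array(d['tvec'],float).reshape(3)
    c=-R.T@t; r=R.T@np.linalg.inv(K(d))@np.array([uv[0],uv[1],1.]); return c+r*(z-c[2])/r[2]
def crop(d,u0,v0,u1,v1,s,f):
    c=d['color'][v0:v1,u0:u1,::-1]; cv2.imwrite('pics/'+f,cv2.resize(c,None,fx=s,fy=s,interpolation=cv2.INTER_CUBIC))
E
python3 - <<'E'
from h import *
np.set_printoptions(precision=1,suppress=True)
a=img('side','s0.png');b=img('top','t0.png')
for c in('top','side'):
  for l in('stand','dial','dial_nose','mark','wheel','level','press_spot','board_mid','bubble','mug','jar','bowl'):
    r=models.place_of(c,l); print(c,l,[(np.array(x['position']),round(x['conf'],2)) for x in r[:3]])
o=readout.get_obs();print(o)
E
```

```text
top stand [(array([555.8,  33.6,  -0.8]), 0.56)]
top dial [(array([591.7, 201.2, 112.4]), 0.71), (array([463.9, 478.7,   1. ]), 0.5), (array([624.3, 181.3, 118.8]), 0.18)]
top dial_nose [(array([556.1,  34.6,  -1.4]), 0.64), (array([573. ,  19.2, 131. ]), 0.57), (array([608.4, 173.6, 117.5]), 0.51)]
top mark [(array([626.8, 178.9, 118. ]), 0.64)]
top wheel []
top level [(array([364.7,  48.7,   1.9]), 0.92), (array([763.1, -59.3,   1.7]), 0.68), (array([567.5,  24.2,  98.3]), 0.58)]
top press_spot [(array([773.6, -71.9,  31.8]), 0.89), (array([369.1,  43.3,  28.2]), 0.81), (array([570.6,  17.8, 132.2]), 0.79)]
top board_mid [(array([559.5,  29. , 100.4]), 0.89)]Traceback (most recent call last):
  File "<stdin>", line 6, in <module>
ValueError: it knows: board_mid, bowl, dial, dial_nose, jar, level, mark, mug, press_spot, stand, wheel
```

```bash
python3 - <<'E'
from h import *
np.set_printoptions(precision=1,suppress=True)
for c in('top','side'):
  for l in('stand','dial','dial_nose','mark','wheel','level','press_spot','board_mid','mug','jar','bowl'):
    if c=='top' and l not in('wheel','mug','jar','bowl'):continue
    r=models.place_of(c,l); print(c,l,[(np.array(x['position']),round(x['conf'],2)) for x in r[:3]])
o=readout.get_obs();print(o)
E
```

```text
top wheel []
top mug [(array([ 510.5, -448.2,   -5.2]), 0.66)]
top jar [(array([464. , 479.8,   0.1]), 0.95)]
top bowl []
side stand [(array([557.6,  34.8,  -0.3]), 0.75)]
side dial [(array([595.4, 200. , 113.3]), 0.75), (array([567.7,  23.8,  98.6]), 0.58)]
side dial_nose [(array([466.3, 483.2,  -0.9]), 0.51), (array([611. , 174. , 115.5]), 0.47)]
side mark []
side wheel [(array([ 523.3, -135.4,  110.3]), 0.74)]
side level [(array([360.8,  51.7,   0.8]), 0.91), (array([765.1, -63.4,  -1. ]), 0.8), (array([ 511.4, -448.5,    2.7]), 0.62)]
side press_spot [(array([362.6,  47.8,  27.5]), 0.62), (array([562.7,  13.2, 132. ]), 0.56), (array([766.7, -65.3,  31.2]), 0.56)]
side board_mid []
side mug [(array([ 512.1, -446.6,   -1.5]), 0.81)]
side jar [(array([465.5, 480.7,  -6.9]), 0.77)]
side bowl []
{'t': 1.25, 'qpos': array([-1.2,  0.4,  1.6, -0. ,  1.1, -0. ]), 'qvel': array([ 0., -0., -0., -0.,  0., -0.]), 'joint_torque': array([  0. , -54.5, -27.4,   0.1,   0. ,  -0. ]), 'ee_pos': array([ 251.9, -572. ,  404.7]), 'orientation': array([ 2. ,  0.4, -2. ]), 'ft_force': array([ 0.1, -0.5, -0.3]), 'moment': array([0., 0., 0.]), 'width': 87.75831758861692}
```

View pics/s0.png

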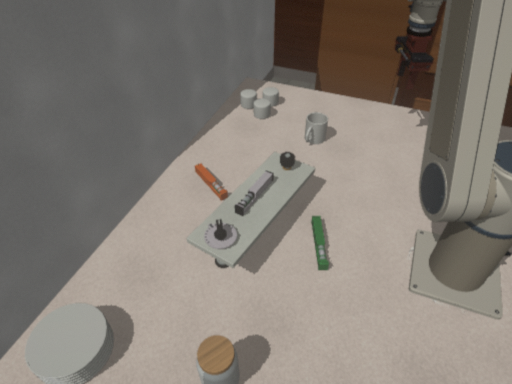

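View pics/t0.png

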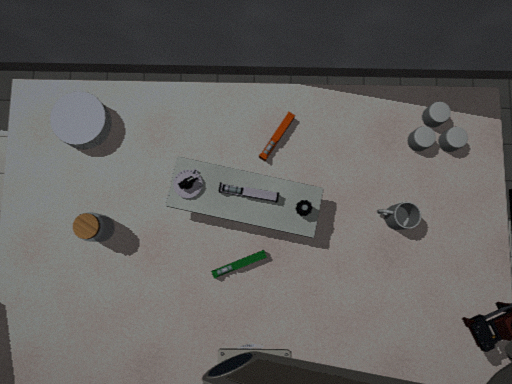

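```bash
python3 - <<'E'
from h import *
a=img('side');b=img('top')
crop(b,155,150,235,210,10,'t1.png');crop(a,190,205,260,265,10,'s1.png');crop(b,205,165,330,225,6,'t2.png');crop(a,220,140,310,220,7,'s2.png')
for d,n in((a,'side'),(b,'top')):print(n,d['vertical_fov'],d['cx'],d['cy'])
E
```

```text
side 53.77391982099807 256.21657996004274 191.97932629836365
top 50.578183725887015 249.1320047144769 198.4346002760851
```

View pics/t1.png

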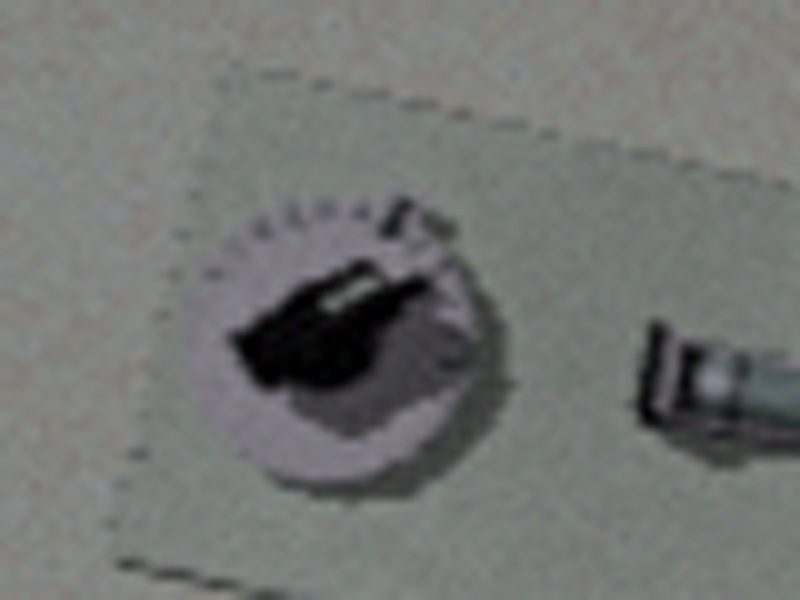

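View pics/s1.png

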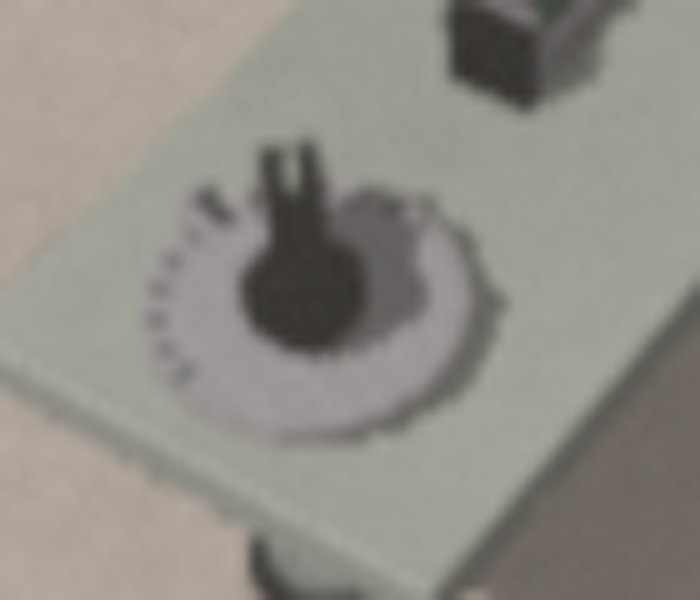

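View pics/t2.png

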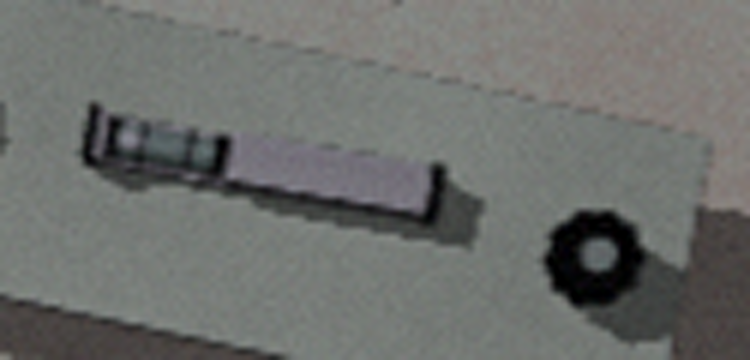

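View pics/s2.png

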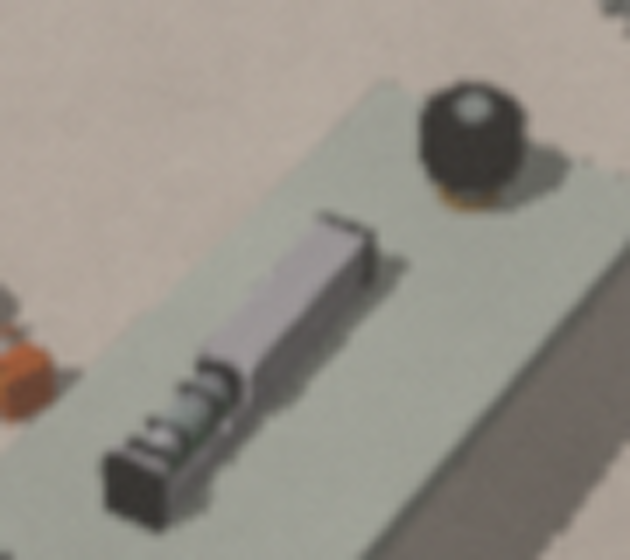

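```bash
python3 - <<'E'
from h import *
np.set_printoptions(precision=1,suppress=True)
a=img('side');b=img('top')
print('mark top',back(b,(194.3,171.8),114),'side',back(a,(190+21.5,205+20.5),114))
print('nose top',back(b,(198,178),118),back(b,(198,178),122))
print('side nose?', back(a,(190+31,205+14.5),120),back(a,(190+27,205+15),120),'white side',back(a,(190+29.3,205+17),150),'white top',back(b,(190.7,179.2),150))
print('wheel top centre t',back(b,(205+600/6,165+253/6),143),'s',back(a,(220+473/7,140+105/7),143))
P=np.array([558,34,0.]);yaw=-0.208
ey=np.array([-np.sin(yaw),np.cos(yaw),0]);ex=np.array([np.cos(yaw),np.sin(yaw),0])
th=np.linspace(0,2*np.pi,60,endpoint=False)
for d,n,(u0,v0,u1,v1),s in((b,'t',(150,140,340,250),4),(a,'s',(180,140,330,280),4)):
  im=cv2.resize(d['color'][v0:v1,u0:u1,::-1],None,fx=s,fy=s,interpolation=cv2.INTER_CUBIC)
  def dr(p,c):
    for q in proj(d,p): cv2.circle(im,tuple(int(round(v)) for v in ((q[0]-u0+.5)*s,(q[1]-v0+.5)*s)),1,c,-1)
  D=P+170*ey;W=P-170*ey
  dr([D+42*(np.cos(t)*ex+np.sin(t)*ey)+[0,0,114] for t in th],(0,0,255))
  dr([W+23*(np.cos(t)*ex+np.sin(t)*ey)+[0,0,143] for t in th],(0,0,255))
  dr([P+sx*75*ex+220*k*ey+[0,0,100] for sx in(-1,1) for k in np.linspace(-1,1,60)]+[P+sx*75*ex+220*k*ey+[0,0,100] for k in(-1,1) for sx in np.linspace(-1,1,30)],(255,0,0))
  cv2.imwrite('pics/o_%s.png'%n,im)
E
```

```text
mark top [625.2 182.4 114. ] side [627.2 181.4 114. ]
nose top [606.5 170.7 118. ] [605.8 170.2 122. ]
side nose? [610.5 157.9 120. ] [619.5 163.4 120. ] white side [597.3 190.2 150. ] white top [597.2 187.2 150. ]
wheel top centre t [ 523.7 -134.1  143. ] s [ 525.7 -134.8  143. ]
```

View pics/o_t.png

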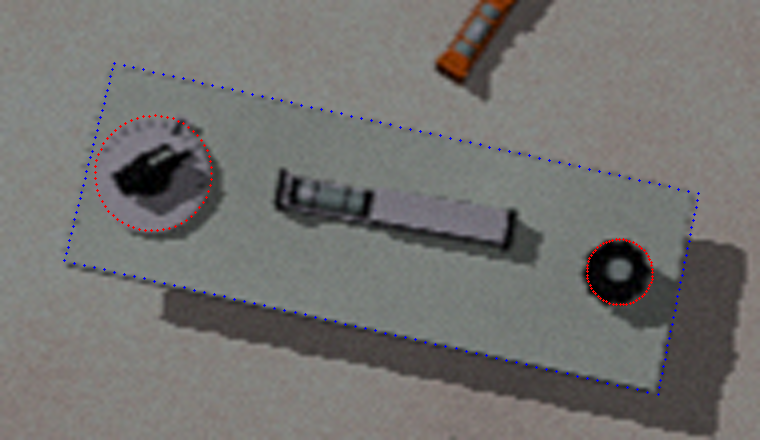

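View pics/o_s.png

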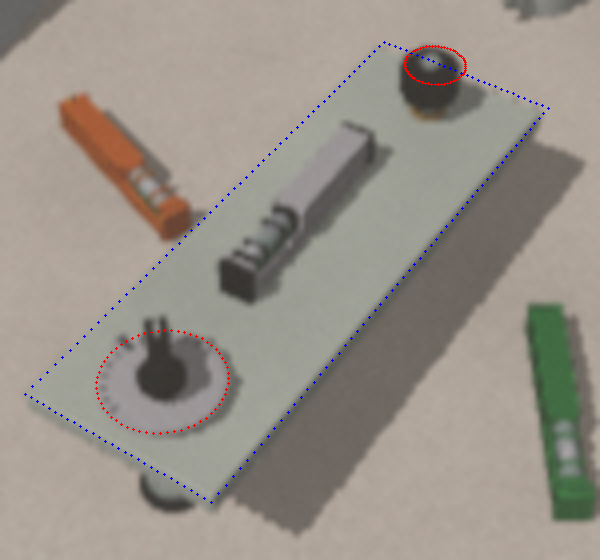

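```bash
python3 - <<'E'
from h import *
a=img('side');b=img('top')
D=np.array([593.1,200.3,0])
rows=[]
for ang in(-1.0,-1.15,-1.3):
  r=[]
  e=np.array([np.cos(ang),np.sin(ang),0]);n=np.array([-e[1],e[0],0])
  for d,(u0,v0,u1,v1),s in((b,(165,155,215,205),7),(a,(200,205,250,255),7)):
    im=cv2.resize(d['color'][v0:v1,u0:u1,::-1],None,fx=s,fy=s,interpolation=cv2.INTER_CUBIC)
    im=np.clip(im.astype(int)*2-60,0,255).astype(np.uint8)
    for z,c in((150,(0,0,255)),(120,(0,255,0))):
      q=proj(d,[D+i*23*e+j*7.5*n+[0,0,z] for i,j in((1,1),(1,-1),(-1,-1),(-1,1))])
      cv2.polylines(im,[np.int32((q-[u0-.5,v0-.5])*s)],True,c,1)
    for A,c in((ang,(0,255,255)),(-.51,(255,0,255))):
      q=proj(d,[D+[33*np.cos(A),33*np.sin(A),117]])[0]
      cv2.circle(im,tuple(np.int32((q-[u0-.5,v0-.5])*s)),3,c,-1)
    r.append(im)
  rows.append(np.vstack(r))
cv2.imwrite('pics/fit.png',cv2.resize(np.hstack(rows),(800,533)))
E
```

```text
(no output)
```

View pics/fit.png

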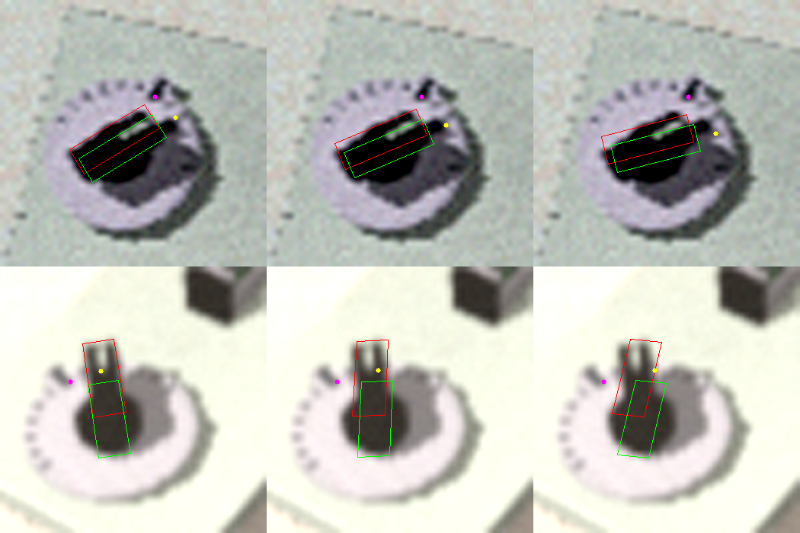

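```bash
python3 - <<'E'
from h import *
o=readout.get_obs();R=cv2.Rodrigues(np.array(o['orientation'],float))[0];print(R.round(3),o['t'], o['qpos'])
y=R[:,1];print(np.arctan2(y[1],y[0]))
E
```

```text
[[-0.     0.403 -0.915]
 [ 0.    -0.915 -0.403]
 [-1.    -0.     0.   ]] 1.55 [-1.17498484e+00  4.23130432e-01  1.62990048e+00 -2.51874495e-05
  1.08859795e+00 -1.89777384e-02]
-1.1559954172310565
```

Emit:
apply_moves(commands=[[[0.0227,0.0515,0,0.111],[0.0455,0.103,0,0.222],[0.0682,0.1544,0,0.333],[0.091,0.206,0,0.444],[0.1137,0.2573,0,0.555],[0.1364,0.309,0,0.666],[0.159,0.36,0,0.777],[0.182,0.412,0,0.888]]], gripper=0.06)

```text
t: 2.55
ee_pos: [434.4, -158.3, 405.0]
orientation: [1.402, 1.071, -1.401]
ft_force: [1.5, -0.2, 1.1]
width: 59.9
```

Emit:
apply_moves(commands=[[[0.0227,0.0515,0,0.111],[0.0455,0.103,0,0.222],[0.0682,0.1544,0,0.333],[0.091,0.206,0,0.444],[0.1137,0.2573,0,0.555],[0.1364,0.309,0,0.666],[0.159,0.36,0,0.778],[0.159,0.36,0,0.778]]])

```text
t: 3.55
ee_pos: [593.7, 203.1, 404.5]
orientation: [0.823, 1.409, -0.822]
ft_force: [-0.1, -0.5, 0.4]
width: 60.1
```

Emit:
apply_moves(commands=[[[0,0,-0.03,0],[0,0,-0.06,0],[0,0,-0.09,0],[0,0,-0.103,0],[0,0,-0.103,0]]])

```text
t: 4.18
ee_pos: [592.6, 199.3, 301.2]
orientation: [0.826, 1.409, -0.828]
ft_force: [0.1, 0.3, -0.3]
width: 60.0
```

```bash
python3 - <<'E'
from h import *
o=readout.get_obs();R=cv2.Rodrigues(np.array(o['orientation'],float))[0];y=R[:,1]
print(o['ee_pos'],np.arctan2(y[1],y[0]),o['ft_force'],o['t'])
a=img('side');b=img('top')
crop(b,155,140,235,210,5,'t3.png');crop(a,170,180,260,265,6,'s3.png')
E
python3 -c "
import cv2,numpy as np
a=cv2.imread('pics/t3.png');b=cv2.imread('pics/s3.png')
b=cv2.resize(b,(390,350));cv2.imwrite('pics/c3.png',np.hstack([a,b]))"
```

```text
[592.64587687 199.31680013 301.22013614] 0.5089934372469762 [ 0.10544048  0.33849455 -0.25769903] 4.175
```

View pics/c3.png

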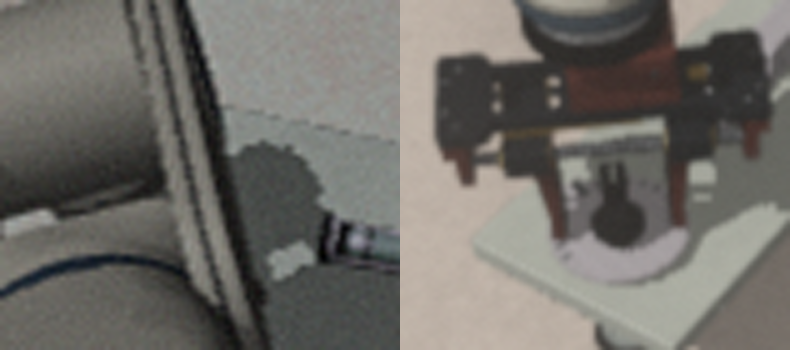

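Emit:
apply_moves(commands=[[[0,0,0,0],[0,0,0,0],[0,0,0,0],[0,0,0,0],[0,0,0,0],[0,0,0,0]]], gripper=0.0)

```text
t: 5.03
ee_pos: [593.0, 199.9, 301.9]
orientation: [0.826, 1.408, -0.826]
ft_force: [-0.9, -2.5, 3.5]
width: 15.0
```

```bash
python3 - <<'E'
from h import *
o=readout.get_obs();print(o['ee_pos'],o['ft_force'],o['moment'],o['width'],o['t'])
a=img('side');crop(a,170,180,260,265,6,'s4.png')
E
```

```text
[593.00619387 199.87722583 301.92114352] [-0.87040511 -2.47182795  3.54186161] [-0.44284274  0.15546191  0.07519273] 14.961137717454303 5.025
```

View pics/s4.png

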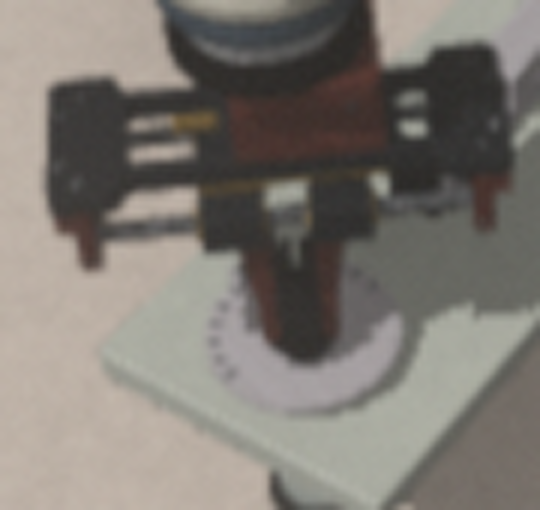

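Emit:
apply_moves(commands=[[[0,0,0,0.08],[0,0,0,0.18],[0,0,0,0.28],[0,0,0,0.38],[0,0,0,0.48],[0,0,0,0.55],[0,0,0,0.55],[0,0,0,0.55]]])

```text
t: 6.08
ee_pos: [593.1, 200.0, 301.9]
orientation: [0.401, 1.533, -0.401]
ft_force: [0.3, -1.4, 4.3]
width: 14.8
```

```bash
python3 - <<'E'
from h import *
o=readout.get_obs();R=cv2.Rodrigues(np.array(o['orientation'],float))[0];y=R[:,1]
print(o['ee_pos'],np.arctan2(y[1],y[0])-np.pi/2,o['ft_force'],o['moment'],o['width'],o['t'])
# mark by unwrapping original pics
for f,n in(('t0','top'),('s0','side')):
  d=viewer.get_image(n);d['color']=cv2.imread('pics/%s.png'%f)
  g=cv2.cvtColor(d['color'],cv2.COLOR_BGR2GRAY)
  th=np.linspace(-1.6,0.6,111)
  im=[]
  for r in np.arange(20,52,.5):
    q=proj(d,[[593.1+r*np.cos(t),200.1+r*np.sin(t),114] for t in th]).astype(np.float32)
    im.append(cv2.remap(g,q[None,:,0],q[None,:,1],cv2.INTER_CUBIC)[0])
  im=np.array(im);print(n)
  m=im[24:48].mean(0)
  print([(round(t,2),int(v)) for t,v in zip(th,m) if -.8<t<-.2])
  cv2.imwrite('pics/pol_%s.png'%n,cv2.resize(cv2.normalize(im,None,0,255,cv2.NORM_MINMAX),None,fx=6,fy=6))
E
```

```text
[593.08553318 200.03949206 301.88344437] -0.5118977560151696 [ 0.3012896  -1.35720125  4.25433259] [-0.38530685  0.0961639   0.09279697] 14.814082193768641 6.075
top
[(np.float64(-0.78), 87), (np.float64(-0.76), 87), (np.float64(-0.74), 89), (np.float64(-0.72), 93), (np.float64(-0.7), 96), (np.float64(-0.68), 99), (np.float64(-0.66), 101), (np.float64(-0.64), 103), (np.float64(-0.62), 102), (np.float64(-0.6), 99), (np.float64(-0.58), 93), (np.float64(-0.56), 82), (np.float64(-0.54), 69), (np.float64(-0.52), 56), (np.float64(-0.5), 46), (np.float64(-0.48), 42), (np.float64(-0.46), 46), (np.float64(-0.44), 56), (np.float64(-0.42), 70), (np.float64(-0.4), 85), (np.float64(-0.38), 99), (np.float64(-0.36), 110), (np.float64(-0.34), 116), (np.float64(-0.32), 120), (np.float64(-0.3), 119), (np.float64(-0.28), 117), (np.float64(-0.26), 114), (np.float64(-0.24), 111), (np.float64(-0.22), 109)]
side
[(np.float64(-0.78), 114), (np.float64(-0.76), 121), (np.float64(-0.74), 127), (np.float64(-0.72), 133), (np.float64(-0.7), 140), (np.float64(-0.68), 145), (np.float64(-0.66), 148), (np.float64(-0.64), 150), (np.float64(-0.62), 148), (np.float64(-0.6), 144), (np.float64(-0.58), 136), (np.float64(-0.56), 126), (np.float64(-0.54), 116), (np.float64(-0.52), 108), (np.float64(-0.5), 102), (np.float64(-0.48), 101), (np.float64(-0.46), 103), (np.float64(-0.44), 110), (np.float64(-0.42), 118), (np.float64(-0.4), 126), (np.float64(-0.38), 135), (np.float64(-0.36), 141), (np.float64(-0.34), 145), (np.float64(-0.32), 146), (np.float64(-0.3), 146), (np.float64(-0.28), 144), (np.float64(-0.26), 143), (np.float64(-0.24), 142), (np.float64(-0.22), 142)]
```

View pics/pol_top.png

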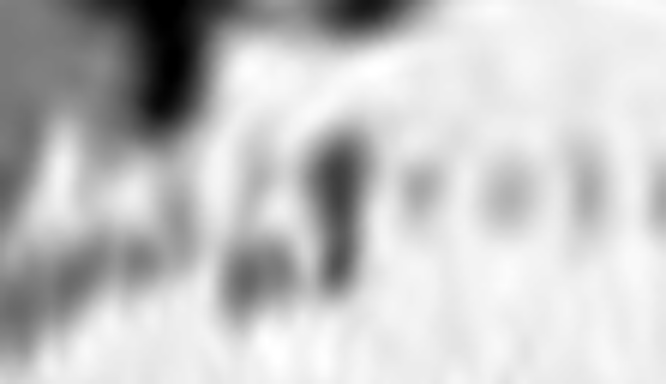

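View pics/pol_side.png

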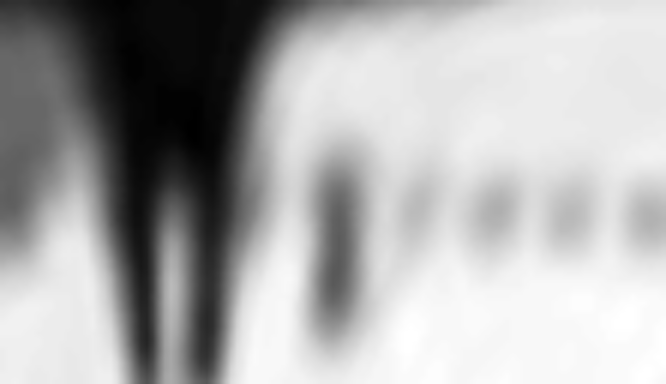

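Emit:
apply_moves(commands=[[[0,0,0,0.03],[0,0,0,0.03],[0,0,0,0.03]]])

```text
t: 6.55
ee_pos: [592.9, 200.1, 301.7]
orientation: [0.377, 1.538, -0.377]
ft_force: [-0.4, -0.9, 4.0]
width: 15.1
```

Emit:
apply_moves(commands=[[[0,0,0,0],[0,0,0,0],[0,0,0,0],[0,0,0.03,0],[0,0,0.07,0],[-0.04,-0.02,0.11,0],[-0.09,-0.05,0.11,0],[-0.15,-0.08,0.11,0]]], gripper=0.06)

```text
t: 7.55
ee_pos: [445.3, 121.2, 411.5]
orientation: [0.377, 1.538, -0.377]
ft_force: [0.4, -0.3, 0.7]
width: 60.2
```

```bash
python3 - <<'E'
from h import *
o=readout.get_obs();print(o['ee_pos'],o['ft_force'],o['t'])
a=img('side','s5f.png');b=img('top','t5f.png')
crop(b,155,150,215,210,6,'t5.png');crop(a,190,200,260,265,6,'s5.png')
for c in('top','side'):
  for l in('dial','dial_nose','mark'):
    print(c,l,[(np.array(x['position']).round(1),round(x['conf'],2)) for x in models.place_of(c,l)[:3]])
A=cv2.imread('pics/t5.png');B=cv2.imread('pics/s5.png')
cv2.imwrite('pics/c5.png',np.hstack([A,cv2.resize(B,(390,360))]))
E
```

```text
[445.29645994 121.15497679 411.52646711] [ 0.35624405 -0.29012187  0.69305811] 7.55
top dial [(array([591.6, 204. , 111.9]), 0.6)]
top dial_nose [(array([621.4, 185.3, 115.2]), 0.45)]
top mark [(array([625.8, 179.7, 120.1]), 0.71)]
side dial [(array([596.7, 199.9, 113.9]), 0.79)]
side dial_nose [(array([621.6, 185.6, 114.3]), 0.71)]
side mark [(array([619.8, 182.3, 121.5]), 0.91)]
```

View pics/c5.png

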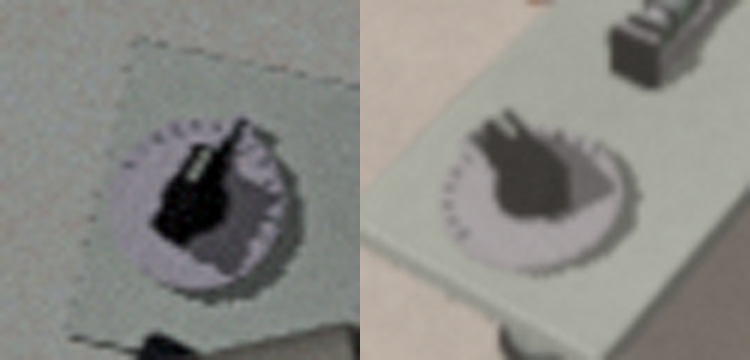

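```bash
python3 - <<'E'
from h import *
A=cv2.imread('pics/t5f.png')[160:195,172:212];B=cv2.imread('pics/s5f.png')[210:250,195:240]
f=lambda x:np.clip(cv2.resize(x,(390,390),interpolation=cv2.INTER_CUBIC).astype(int)*2-40,0,255).astype(np.uint8)
A0=cv2.imread('pics/s0.png')[210:250,195:240]
cv2.imwrite('pics/c6.png',np.hstack([f(A),f(B)]))
E
```

```text
(no output)
```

View pics/c6.png

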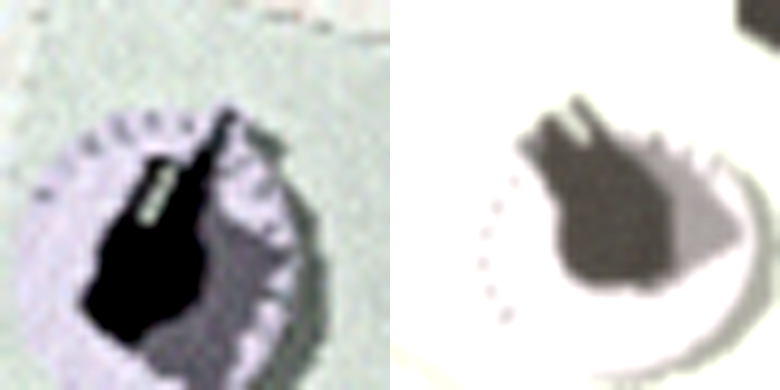

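Emit:
apply_moves(commands=[[[0.016,-0.05,0,0],[0.032,-0.1,0,0],[0.048,-0.15,0,0],[0.064,-0.2,0,0],[0.0803,-0.2526,0,0],[0.0803,-0.2526,0,0],[0.0803,-0.2526,-0.03,0],[0.0803,-0.2526,-0.05,0]]], gripper=0.068)

```text
t: 8.95
ee_pos: [527.4, -129.7, 360.3]
orientation: [0.377, 1.539, -0.377]
ft_force: [-0.4, -0.3, 0.2]
width: 67.8
```

```bash
python3 - <<'E'
from h import *
o=readout.get_obs();print(o['ee_pos'],o['ft_force'],o['t'])
a=img('side');crop(a,230,90,340,200,5,'s6.png')
for x in models.place_of('side','wheel'):print(x)
E
```

```text
[ 527.42817205 -129.67566079  360.2813468 ] [-0.38341649 -0.25963151  0.17388383] 8.95
{'position': [525.6, -133.6, 113.2], 'conf': 0.67}
```

View pics/s6.png

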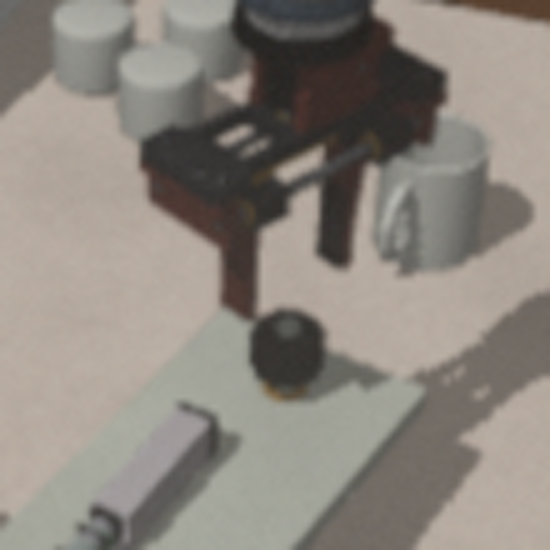

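Emit:
apply_moves(commands=[[[0,0,0,0],[0,0,0,0]]])

```text
t: 9.3
ee_pos: [527.8, -130.2, 362.6]
orientation: [0.376, 1.536, -0.376]
ft_force: [-0.5, -0.7, 0.8]
width: 68.3
```

Emit:
apply_moves(commands=[[[-0.0045,-0.0024,-0.02,0],[-0.0045,-0.0024,-0.04,0],[-0.0045,-0.0024,-0.06,0],[-0.0045,-0.0024,-0.065,0],[-0.0045,-0.0024,-0.065,0]]])

```text
t: 9.93
ee_pos: [523.1, -132.9, 297.2]
orientation: [0.377, 1.537, -0.377]
ft_force: [1.0, 0.3, -0.4]
width: 68.2
```

Emit:
apply_moves(commands=[[[0,0,0,0],[0,0,0,0],[0,0,0,0],[0,0,0,0]]], gripper=0.0)

```text
t: 10.42
ee_pos: [523.0, -132.5, 296.9]
orientation: [0.378, 1.537, -0.376]
ft_force: [1.7, 4.5, 0.3]
width: 41.3
```

```bash
python3 - <<'E'
from h import *
o=readout.get_obs();R=cv2.Rodrigues(np.array(o['orientation'],float))[0];y=R[:,1]
print(o['ee_pos'],np.arctan2(y[1],y[0]),o['ft_force'],o['moment'],o['width'],o['t'])
a=img('side');b=img('top');crop(a,220,130,310,220,6,'s7.png');crop(b,205,170,285,210,8,'t7.png')
E
```

```text
[ 522.95882573 -132.48808063  296.85506741] 1.0898482248966022 [1.69203873 4.48307428 0.27541474] [ 0.80372091 -0.40297876  0.04678854] 41.27848191218407 10.425
```

View pics/s7.png

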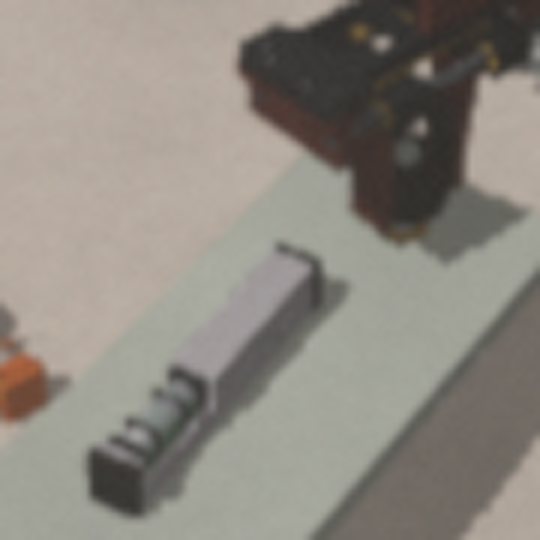

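View pics/t7.png

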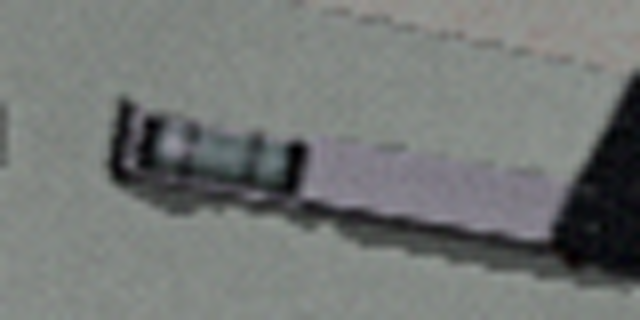

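Emit:
apply_moves(commands=[[[0,0,0,-0.08],[0,0,0,-0.18],[0,0,0,-0.3],[0,0,0,-0.42],[0,0,0,-0.54],[0,0,0,-0.66],[0,0,0,-0.7],[0,0,0,-0.7]]])

```text
t: 11.52
ee_pos: [523.4, -131.8, 296.8]
orientation: [0.92, 1.368, -0.916]
ft_force: [4.0, 10.3, -0.1]
width: 41.7
```

Emit:
apply_moves(commands=[[[0,0,0,0],[0,0,0,0],[0,0,0,0],[0,0,0,0],[0,0,0,0],[0,0,0,0],[0,0,0,0],[0,0,0,0]]])

```text
t: 12.52
ee_pos: [523.4, -131.8, 296.8]
orientation: [0.92, 1.368, -0.916]
ft_force: [4.6, 10.8, -0.7]
width: 41.5
```

```bash
cat > bub.py <<'E'
from h import *
import sys
o=readout.get_obs();R=cv2.Rodrigues(np.array(o['orientation'],float))[0];y=R[:,1]
print(o['ee_pos'],np.arctan2(y[1],y[0]),o['ft_force'],o['moment'],o['width'],o['t'])
a=img('side');b=img('top');k=sys.argv[1]
f=lambda x:cv2.resize(x[:,:,::-1],None,fx=10,fy=10,interpolation=cv2.INTER_CUBIC)
A=f(b['color'][170:210,205:248]);B=f(a['color'][182:222,225:262])
cv2.imwrite('pics/b%s.png'%k,np.hstack([A,B]))
E
python3 bub.py 1
```

```text
[ 523.41094639 -131.82016864  296.830249  ] 0.38937779632246444 [ 4.64873203 10.83304055 -0.70551461] [ 1.74377149 -0.71671743 -0.02936685] 41.52212385784856 12.525
```

View pics/b1.png

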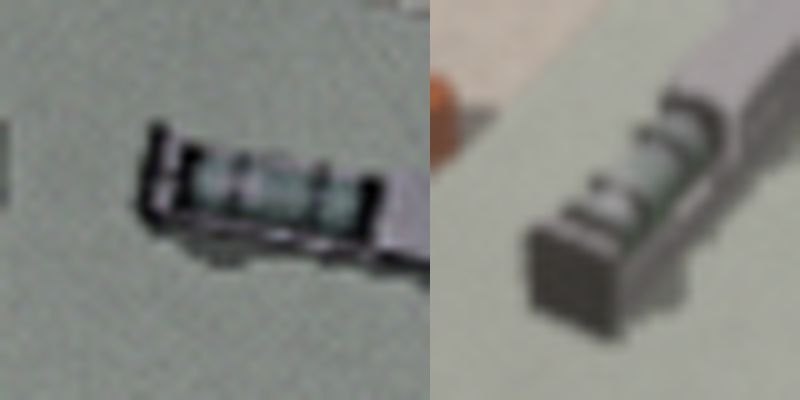

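Emit:
apply_moves(commands=[[[0.001,0.002,0,-0.08],[0.001,0.002,0,-0.18],[0.001,0.002,0,-0.3],[0.001,0.002,0,-0.42],[0.001,0.002,0,-0.54],[0.001,0.002,0,-0.64],[0.001,0.002,0,-0.7],[0.001,0.002,0,-0.7]]])

```text
t: 13.62
ee_pos: [524.4, -131.0, 297.1]
orientation: [1.434, 1.045, -1.432]
ft_force: [3.8, 1.7, 1.0]
width: 41.4
```

Emit:
apply_moves(commands=[[[0,0,0,0],[0,0,0,0],[0,0,0,0],[0,0,0,0],[0,0,0,0],[0,0,0,0],[0,0,0,0],[0,0,0,0]]])

```text
t: 14.62
ee_pos: [524.1, -131.0, 296.8]
orientation: [1.434, 1.046, -1.433]
ft_force: [4.7, 2.8, 1.1]
width: 41.6
```

Emit:
apply_moves(commands=[[[0,0,0,0],[0,0,0,0],[0,0,0,0],[0,0,0,0],[0,0,0,0],[0,0,0,0],[0,0,0,0],[0,0,0,0]]])

```text
t: 15.62
ee_pos: [524.1, -131.0, 296.9]
orientation: [1.434, 1.046, -1.433]
ft_force: [4.6, 2.2, 0.4]
width: 41.8
```

```bash
python3 bub.py 2
```

```text
[ 524.09814654 -130.97475471  296.85956275] -0.30977989429582126 [4.61651485 2.23035207 0.41883775] [ 0.3985564 -0.7159153 -0.1070161] 41.76224036640591 15.625
```

View pics/b2.png

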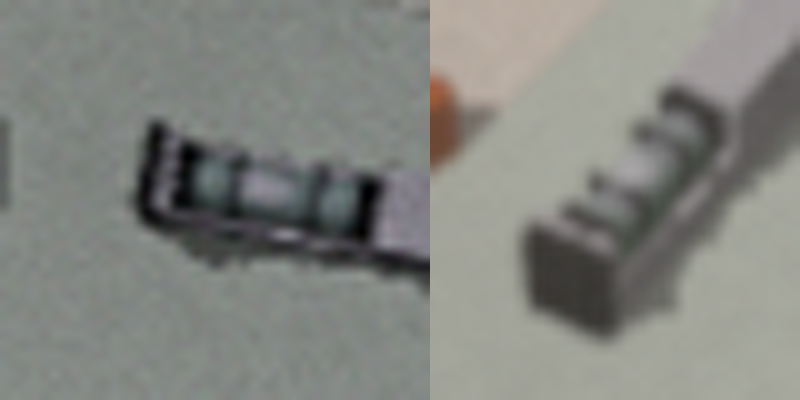

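```bash
cat > prof.py <<'E'
from h import *
s=np.arange(-26,27,1.)
for n,p0,p1 in(('top',(205+20.3,170+17.5),(205+35.7,170+20.2)),('side',(225+15.8,182+21.0),(225+27.8,182+11.5))):
  d=img(n);g=cv2.cvtColor(d['color'],cv2.COLOR_RGB2GRAY).astype(np.float32)
  p0=np.array(p0);p1=np.array(p1);u=(p1-p0)/np.linalg.norm(p1-p0);v=np.array([-u[1],u[0]])
  t=np.arange(-3,np.linalg.norm(p1-p0)+3,.5)
  m=np.mean([cv2.remap(g,np.float32((p0+t[:,None]*u+o*v)[None,:,0]-.5),np.float32((p0+t[:,None]*u+o*v)[None,:,1]-.5),cv2.INTER_LINEAR)[0] for o in(-.7,0,.7)],0)
  print(n,' '.join('%g:%d'%(a,b) for a,b in zip(t,m)))
E
python3 prof.py
```

```text
top -3:74 -2.5:50 -2:22 -1.5:24 -1:43 -0.5:69 0:97 0.5:107 1:107 1.5:102 2:94 2.5:84 3:72 3.5:74 4:91 4.5:109 5:127 5.5:135 6:134 6.5:132 7:130 7.5:128 8:124 8.5:119 9:111 9.5:103 10:94 10.5:83 11:70 11.5:62 12:77 12.5:93 13:100 13.5:106 14:107 14.5:102 15:83 15.5:62 16:31 16.5:10 17:28 17.5:50 18:79 18.5:107
side -3:119 -2.5:117 -2:107 -1.5:94 -1:88 -0.5:94 0:106 0.5:117 1:123 1.5:123 2:121 2.5:117 3:116 3.5:119 4:126 4.5:136 5:146 5.5:153 6:156 6.5:157 7:152 7.5:146 8:140 8.5:132 9:123 9.5:115 10:106 10.5:99 11:99 11.5:104 12:110 12.5:113 13:111 13.5:100 14:85 14.5:73 15:68 15.5:73 16:88 16.5:107 17:124 17.5:136 18:145
```

Emit:
apply_moves(commands=[[[0,0,0,-0.08],[0,0,0,-0.16],[0,0,0,-0.16],[0,0,0,-0.16]]])

```text
t: 16.32
ee_pos: [524.2, -131.0, 296.9]
orientation: [1.546, 0.949, -1.544]
ft_force: [4.6, 2.4, 0.9]
width: 41.6
```

Emit:
apply_moves(commands=[[[0,0,0,0],[0,0,0,0],[0,0,0,0],[0,0,0.03,0],[0,0,0.06,0],[0,0,0.09,0],[0,0,0.12,0],[0,0,0.12,0]]], gripper=0.068)

```text
t: 17.32
ee_pos: [524.1, -131.1, 418.6]
orientation: [1.548, 0.946, -1.543]
ft_force: [-0.1, 0.7, -0.7]
width: 67.5
```

Emit:
apply_moves(commands=[[[-0.04,-0.02,0,0],[-0.08,-0.04,0,0],[-0.1,-0.06,0,0],[-0.1,-0.06,0,0],[-0.1,-0.06,0,0],[-0.1,-0.06,0,0]]], gripper=0.0)

```text
t: 18.08
ee_pos: [424.4, -190.5, 416.3]
orientation: [1.546, 0.95, -1.546]
ft_force: [-0.3, -0.8, -0.7]
width: 11.6
```

```bash
python3 bub.py 3;python3 prof.py; python3 - <<'E'
from h import *
for c in('top','side'):
  for l in('level','press_spot','dial_nose','mark'):
    print(c,l,[(np.array(x['position']).round(1),round(x['conf'],2)) for x in models.place_of(c,l)[:4]])
a=img('side','s8.png');b=img('top','t8.png')
crop(b,150,145,340,245,4,'t9.png');crop(a,185,140,310,270,5,'s9.png')
E
```

```text
[ 424.40791505 -190.48987142  416.30646315] -0.4691093351753087 [-0.29652837 -0.79698807 -0.65602305] [-0.04368049 -0.08841067  0.01132144] 11.605230709216377 18.075
top -3:50 -2.5:30 -2:16 -1.5:27 -1:50 -0.5:74 0:96 0.5:105 1:104 1.5:100 2:90 2.5:78 3:64 3.5:63 4:77 4.5:91 5:104 5.5:114 6:124 6.5:129 7:128 7.5:127 8:129 8.5:128 9:122 9.5:113 10:99 10.5:85 11:70 11.5:61 12:75 12.5:90 13:97 13.5:102 14:101 14.5:98 15:83 15.5:64 16:34 16.5:14 17:34 17.5:59 18:88 18.5:115
side -3:111 -2.5:103 -2:92 -1.5:83 -1:82 -0.5:91 0:104 0.5:116 1:123 1.5:123 2:120 2.5:116 3:114 3.5:118 4:124 4.5:135 5:145 5.5:153 6:157 6.5:159 7:156 7.5:151 8:147 8.5:138 9:129 9.5:117 10:107 10.5:99 11:98 11.5:102 12:109 12.5:112 13:109 13.5:98 14:84 14.5:72 15:68 15.5:73 16:87 16.5:106 17:123 17.5:135 18:143
top level [(array([363.7,  48.3,   1.9]), 0.72), (array([ 7.612e+02, -6.170e+01,  5.000e-01]), 0.62), (array([568.3,  25.9, 100.3]), 0.57)]
top press_spot [(array([359.8,  43.2,  29.4]), 0.76), (array([770.5, -71.6,  34. ]), 0.67), (array([572. ,  18.9, 131.5]), 0.56)]
top dial_nose [(array([618. , 182.7, 116.5]), 0.64)]
top mark [(array([625.6, 182. , 119.4]), 0.86)]
side level [(array([570.5,  24.4, 102.1]), 0.86), (array([765.5, -62. ,  -1.6]), 0.78), (array([361.1,  47.7,   1.1]), 0.61), (array([559.8,  30.4, 102. ]), 0.45)]
side press_spot [(array([566.2,  11.9, 132. ]), 0.9), (array([766.3, -66.1,  31.5]), 0.69), (array([359.9,  44.7,  27.8]), 0.64), (array([ 512.9, -446.8,   -1.9]), 0.59)]
side dial_nose [(array([624. , 190.2, 113.1]), 0.6)]
side mark [(array([623.5, 184.2, 118.3]), 0.95), (array([570.1,  21.9,  97.2]), 0.32)]
```

View pics/t9.png

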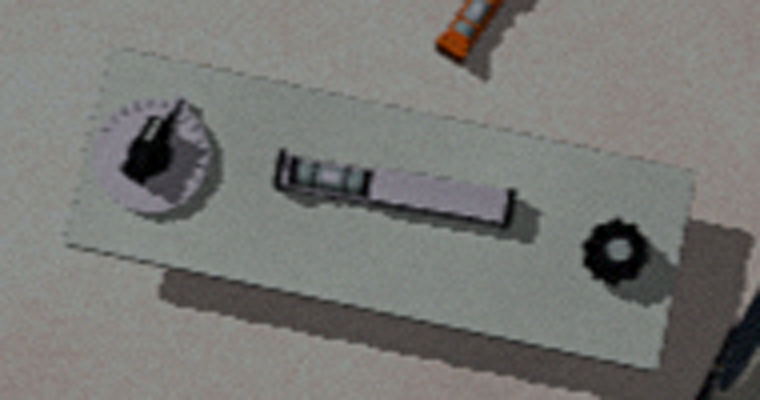

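View pics/s9.png

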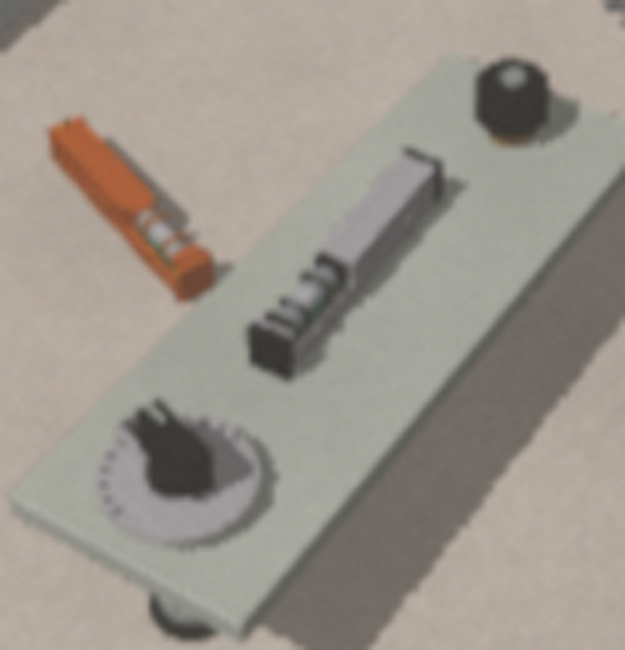

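```bash
python3 - <<'E'
from h import *
np.set_printoptions(precision=1,suppress=True)
b=viewer.get_image('top');a=viewer.get_image('side')
f=lambda u,v:back(b,(150+u/4-.5,145+v/4-.5),132)
g=lambda u,v:back(a,(185+u/5-.5,140+v/5-.5),132)
for n,h,pts in(('top',f,[(372,184),(508,206),(278,170),(515,209)]),('side',g,[(338,262),(425,160)])):
  P=[h(*p) for p in pts]
  for p in P: print(n,p)
  p,q=P[0],P[1];print('len',np.linalg.norm(p-q),'press',p+(q-p)*22/97,'dir',np.arctan2(*(p-q)[[1,0]]))
E
```

```text
top [569.9  41.8 132. ]
top [555.5 -54.9 132. ]
top [579.  108.7 132. ]
top [553.5 -59.9 132. ]
len 97.76184540981166 press [566.7  19.9 132. ] dir 1.4231280915824878
side [569.2  43.  132. ]
side [554.4 -55.3 132. ]
len 99.32138032401257 press [565.8  20.7 132. ] dir 1.4209204716547554
```

Emit:
apply_moves(commands=[[[0.018,0.026,0,-0.15],[0.036,0.052,0,-0.31],[0.054,0.079,0,-0.47],[0.072,0.105,0,-0.63],[0.09,0.131,0,-0.79],[0.107,0.158,0,-0.95],[0.125,0.184,0,-1.1],[0.142,0.2105,0,-1.25]]], gripper=0.0)

```text
t: 19.88
ee_pos: [566.3, 20.5, 416.6]
orientation: [-2.141, 0.165, 2.141]
ft_force: [0.8, -0.1, 0.4]
width: 0.5
```

Emit:
apply_moves(commands=[[[0,0,0,0],[0,0,0,0],[0,0,0,0],[0,0,-0.04,0],[0,0,-0.06,0],[0,0,-0.06,0]]])

```text
t: 20.62
ee_pos: [565.0, 18.9, 355.4]
orientation: [-2.14, 0.161, 2.147]
ft_force: [0.8, 1.1, 0.1]
width: 0.5
```

```bash
python3 bub.py 4;python3 - <<'E'
from h import *
a=img('side');crop(a,185,90,310,215,5,'s10.png')
E
```

```text
[564.97654757  18.8559068  355.40515775] -1.720359983578878 [0.82100213 1.10779763 0.06125307] [ 0.04240408 -0.01482235  0.03114174] 0.4896179402614411 20.625
```

View pics/s10.png

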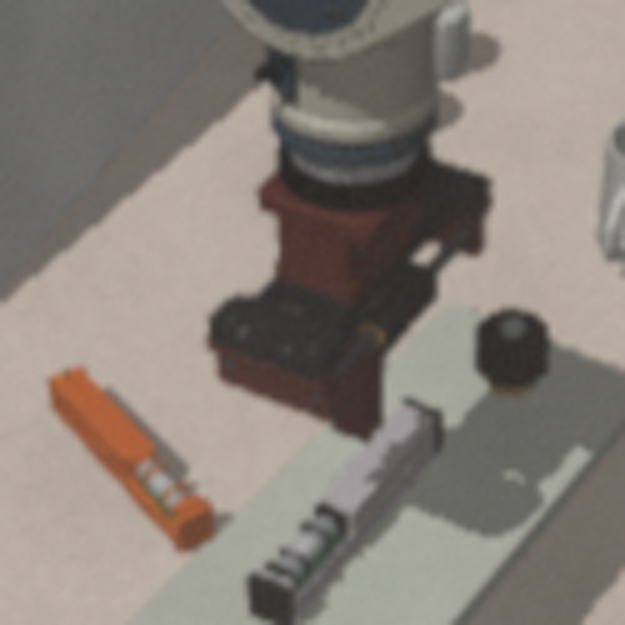

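Emit:
apply_moves(commands=[[[0.001,0.001,-0.015,0],[0.001,0.001,-0.028,0],[0.001,0.001,-0.036,0],[0.001,0.001,-0.038,0],[0.001,0.001,-0.038,0]]])

```text
t: 21.4
ee_pos: [566.8, 20.6, 318.5]
orientation: [-2.144, 0.16, 2.144]
ft_force: [-0.4, 0.8, 0.4]
width: 0.2
```

Emit:
apply_moves(commands=[[[0,0,-0.001,0],[0,0,-0.002,0],[0,0,-0.002,0],[0,0,-0.002,0]]])

```text
t: 21.9
ee_pos: [566.8, 20.6, 316.8]
orientation: [-2.144, 0.16, 2.144]
ft_force: [0.7, -0.1, -0.8]
width: 0.8
```

Emit:
apply_moves(commands=[[[0,0,-0.001,0],[0,0,-0.002,0],[0,0,-0.002,0],[0,0,-0.002,0]]])

```text
t: 22.4
ee_pos: [566.8, 20.6, 314.8]
orientation: [-2.144, 0.16, 2.144]
ft_force: [-0.3, -0.1, 1.8]
width: 0.4
```

Emit:
apply_moves(commands=[[[0,0,-0.001,0],[0,0,-0.001,0],[0,0,-0.001,0]]])

```text
t: 22.78
ee_pos: [566.9, 20.6, 314.1]
orientation: [-2.144, 0.16, 2.143]
ft_force: [-1.0, -0.4, 6.8]
width: 0.4
```

Emit:
apply_moves(commands=[[[0,0,-0.0005,0],[0,0,-0.0008,0],[0,0,-0.0008,0],[0,0,-0.0008,0],[0,0,-0.0008,0],[0,0,-0.0008,0],[0,0,-0.0008,0],[0,0,-0.0008,0]]])

```text
t: 23.78
ee_pos: [566.9, 20.6, 313.7]
orientation: [-2.145, 0.16, 2.143]
ft_force: [-2.8, -0.5, 10.1]
width: 0.5
```

Emit:
apply_moves(commands=[[[0,0,0,0],[0,0,0,0],[0,0,0,0],[0,0,0,0],[0,0,0,0],[0,0,0,0],[0,0,0,0],[0,0,0,0]]])

```text
t: 24.78
ee_pos: [566.9, 20.5, 313.7]
orientation: [-2.144, 0.16, 2.143]
ft_force: [-2.1, 0.0, 9.7]
width: 0.7
```

```bash
python3 bub.py 5;python3 prof.py;python3 - <<'E'
from h import *
a=img('side');crop(a,185,140,310,265,5,'s11.png')
b=img('top');crop(b,150,140,290,240,5,'t11.png')
E
```

```text
[566.90340144  20.52179895 313.6645547 ] -1.7200441003171563 [-2.14040488e+00  3.58087162e-03  9.71766001e+00] [-0.07146743  0.47601988  0.03610828] 0.6760658949525175 24.775
top -3:108 -2.5:102 -2:93 -1.5:76 -1:57 -0.5:58 0:69 0.5:84 1:101 1.5:108 2:110 2.5:106 3:96 3.5:77 4:51 4.5:36 5:29 5.5:24 6:27 6.5:31 7:36 7.5:41 8:46 8.5:49 9:49 9.5:48 10:46 10.5:45 11:44 11.5:45 12:45 12.5:46 13:46 13.5:47 14:46 14.5:45 15:44 15.5:43 16:42 16.5:42 17:41 17.5:40 18:41 18.5:41
side -3:113 -2.5:106 -2:97 -1.5:91 -1:97 -0.5:109 0:121 0.5:127 1:126 1.5:120 2:115 2.5:111 3:112 3.5:118 4:129 4.5:142 5:152 5.5:157 6:159 6.5:158 7:153 7.5:148 8:142 8.5:132 9:123 9.5:113 10:106 10.5:101 11:103 11.5:109 12:115 12.5:116 13:109 13.5:95 14:79 14.5:65 15:59 15.5:60 16:68 16.5:78 17:88 17.5:94 18:96
```

View pics/s11.png

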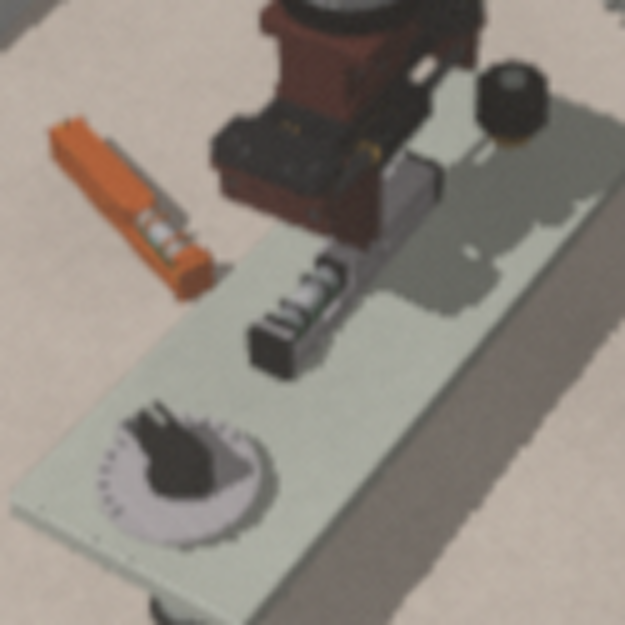

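View pics/t11.png

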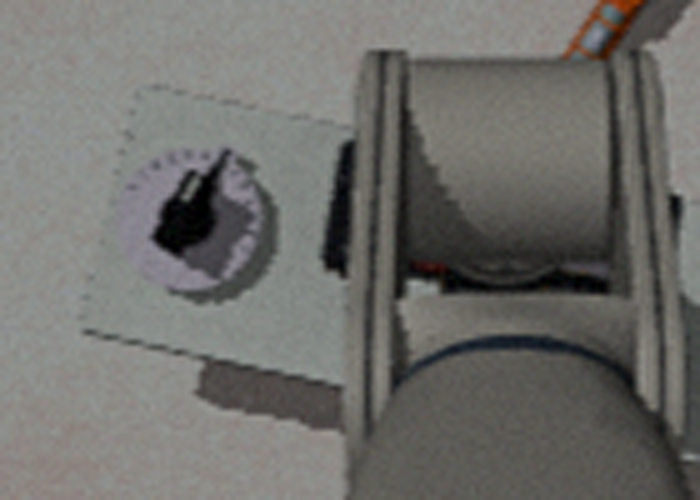

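```bash
python3 -c "
from workcell import workorder;print(workorder.close_job())"
```

```text
the job is handed in; nothing more can be done
None
```

I set the dial on its mark, levelled the shelf with the wheel, and handed the job in at about 25 s (limit 58 s) with the arm still pressing on the spirit level. The program gave no verdict.

- **Dial:** I turned it counter-clockwise by about 0.58 rad. In the last top picture the nose runs straight into the long mark. In the side view the bar hides the mark, so that view could not confirm it. The detector's nose and mark positions agreed only to within 6–8 mm.
- **Wheel:** I turned it clockwise by about 1.56 rad. With the arm clear, both cameras showed the bubble midway between the lines, within about 0.5 mm.
- **Pressing:** The closed fingertips press about 1 mm from the spot I measured on the solid top, at a steady 10 N. The detector's own estimates of that spot varied by up to 9 mm. While pressing, only the side camera could see the vial, since the arm blocked the top one. It showed the bubble within about 1 mm of the middle.
- **Other things:** Neither knob was touched during the press. I saw no contact with the mug, jar or bowl, and no push on the arm went above about 12 N. The bowl under the board was never visible in the pictures.

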